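# Put the dispensing tools back in their holders

## Robot

A 7-joint arm with a two-finger parallel gripper is mounted at the origin on the work surface; the furniture and walls round the work are solid. World frame = base frame: x ahead of the robot, y to its left, z up, the work surface at z = 0. Lengths are in m, angles in rad, forces in N, time in s.
With the tool pointing down it reaches from about 0.4 to 0.85 m from the base axis. Payload 10.4 kg.
Tool frame: the origin (TCP) lies on the centre line of the jaws, within the pads' length; the fingertips stand 17 mm ahead of it and the grasp point (between the pads) lies 2 mm behind it; z points along the fingers, y is the line along which they close (so a half turn about z gives the same grasp; the last joint's range is limited). The gripper opens to 85 mm and grips with 20 to 120 N. Pads are 22 mm wide; open, the fingers measure 114 mm over their backs; the gripper's body (76 mm by 85 mm) begins 54 mm behind the grasp point. The pads swing forward as they close: fully open they stand 13 mm farther back than shut.
Start: joints at [1.079, 0.332, -0.065, 1.46, 0.022, 1.35, -0.088], TCP at [0.282, -0.558, 0.248] pointing down, gripper open.
Joint ranges: [-2.6, 2.6], [-0.5, 2.12], [-1.47, 1.34], [0.16, 2.42], [-1.27, 4.41], [0.06, 2.06], [-2.6, 2.6]. Speed limits (rad/s): [2.22, 2.22, 2.79, 2.79, 3.14, 3.14, 3.14].

## Interface

Orientations are given as a unit quaternion [x, y, z, w].
In Python, from workcell import get_obs, optics, job gives the robot as it stands. The module is installed in compiled form; this text tells all that it offers.
- The arm moves only by the tool send_rows, never from a script. Its argument "plan" is a list that holds one entry, the list of rows, each a list of 7 numbers: the turn, a rotation vector about the tool's x, y, z in units of 1.5 rad (1.0 is 1.5 rad), then the shift along the tool's x, y, z in units of 20 cm (1.0 is 20 cm), then the opening, from 0 (shut) to 1 (fully open). A call has 1 to 20 rows; each row shifts and turns the commanded pose from where the row before left it, along the tool's axes as they then stand; what a row does not reach is not made up. A row lasts 1/12 s, in which the tool goes at most 41.7 mm and 7.16 degrees, less where a joint would pass 70% of its speed; a pose out of reach is approached as far as the arm can. A call with a number of a shift or a turn outside -1 to 1 is refused whole. A call with a gripper value outside its range is refused whole. The fingers move at their own pace and stop on an object; "squeeze" is the grip in N (left out, the last holds). Time passes only in rows, so rows that do not move let the fingers close. It gives the time, the measured TCP pose, the force, the opening and the grip force at its end, in the units of the state.
- get_obs(): the state, without advancing time (a new reading comes with each control period).
- optics.camera(name): name is "scene" or "side" or "wrist"; returns the picture (420x560x3 uint8, red, green, blue); there is no depth.
- optics.get_calibration(name): a dict with "intrinsics" (3x3 intrinsics, pixels), "world_from_camera" (4x4, takes a point from camera to world coordinates); the wrist camera has in their place "T_tool_cam" (4x4, takes a point from camera to tool coordinates, whose origin is the TCP and whose axes are the flange's). Camera axes: x right, y up, looking along -z (the intrinsics and any distortion apply to the point x, -y, -z); pixel columns grow to the right and rows downward; lengths in m; the calibration is good to about 2 mm. The wrist camera is an equidistant fisheye: a pixel r from the principal point sees the ray r / f radians off the axis. A picture is of the moment at which its call begins: read the wrist's pose just before it. get_calibration takes no time and is no camera call.
- job.hand_in(): hands the job in; it is judged then, once.
The state is a dict: "clock": time; "joint_pos": joint angles; "joint_velocities": joint speeds; "tau": joint torques, N m; "position": TCP position; "ee_rot": TCP orientation; "ft_force": force on the tool from outside, world axes, zero at the start; "torque": the same for the moment, N m; "grip_width": opening from 0.0 (shut) to 1.0 (fully open); "grasp_force": force on a finger pad.
Only numpy, scipy, OpenCV 4.12 (cv2) and the standard library are available. Lean on these libraries where they do the work, as an engineer would, in place of code of your own. Each camera call takes 0.05 s, during which the arm holds its last target. There are 200 camera calls.

## Task

Clear up the dispensing counter: put the porcelain jar, the brass weight, the hand stamp and the pestle each into the wooden holder whose recess is made for its shape and size, seated on the recess floor, the jar, weight and stamp upright and the stamp square in its recess. Set the porcelain jar down rather than dropping it, and leave the mortar where it stands.

Things in the scene. Friction and masses are not known exactly. Their poses are not given: they have to be found in the camera images.
- jar: Small blue-and-white porcelain jar, round, 59 mm across at its widest, 76 mm tall, 0.1 to 0.2 kg, standing upright. It is gripped as a straight cylinder 58 mm across over its whole height. Origin at the centre of its underside, z up.
- weight: Brass balance weight with a knob, round, 36 mm across, 42 mm tall, 0.1 to 0.3 kg, standing upright; its straight body reaches to about 25 mm above its underside, above that it narrows to a knob 20 mm across (31 to 42 mm up). Origin at the centre of its underside, z up.
- wood_stamp: Wooden hand stamp standing upright on a rectangular foot 22 mm (its x) by 44 mm (its y), 12 mm high; above that a round neck 20 mm across, then from 33 mm up to its top at 69 mm a round knob 27 mm across to hold it by. 0.04 to 0.09 kg. Origin at the centre of its underside, z up.
- brass_pestle: Brass pestle lying on the table, 143 mm long along its own y: round head 24 mm across at the +y end (y 24 to 72 mm), shaft 12 mm across (y -38 to 24 mm, its centre line 11 mm above the surface it lies on), foot 19 mm across at the -y end. 0.17 to 0.34 kg, balance point about y = +10 mm. Origin at mid-length on the underside as it starts, z up; it turns with the pestle if that rolls.
- jar_holder: Round holder for the porcelain jar: recess 74 mm across, outside 94 mm. Fixed to the table; origin at the centre of its underside, z up. Pale wood, cork floor 4 mm above the table, rim 10 mm above the table and 10 mm wide. 
- weight_holder: Round holder for the brass weight: recess 52 mm across, outside 72 mm. Fixed to the table; origin at the centre of its underside, z up. Pale wood, cork floor 4 mm above the table, rim 10 mm above the table and 10 mm wide. 
- stamp_holder: Rectangular holder for the hand stamp: recess 43 mm (its x) by 60 mm (its y), outside 63 by 80 mm; the stamp's long side goes along the recess's long side, either way round. Fixed to the table; origin at the centre of its underside, z up. Pale wood, cork floor 4 mm above the table, rim 10 mm above the table and 10 mm wide. 
- pestle_holder: Long trough for the pestle: recess 40 mm (its x) by 159 mm (its y), outside 60 by 179 mm; the pestle lies along y, either end first. In the middle both long sides have a 76 mm gap, down to the floor, for fingers. Fixed to the table; origin at the centre of its underside, z up. Pale wood, cork floor 4 mm above the table, rim 10 mm above the table and 10 mm wide. 
- mortar_cup: Bystander: brass mortar, a cup 86 mm across and 85 mm tall, empty, standing behind the holders. Leave it. Origin at the centre of its underside.
- pestle_mid (a point): The middle of the pestle: on its centre line at mid-length, 12 mm above the surface it lies on; axes as the pestle's own, y along it.
Not all that is in view belongs to the job. What is shaped like the jar but turquoise is not meant.

How it is judged:
At the end, for the whole second after the job is handed in: Each thing within 14 mm of the centre of its own holder, on the recess floor (origin under 7 mm above the table, pestle's middle under 19), at rest; jar, weight, stamp upright within 0.1 rad; stamp within 0.35 and pestle within 0.2 rad of the holder's length, either way round (horizontal distance between jar and jar_holder below 0.014 m and linear speed of each of jar, weight, wood_stamp, brass_pestle below 0.02 m/s and angle between each of jar, weight, wood_stamp's own z axis and vertical below 0.1 rad and z of jar in the frame of jar_holder below 0.007 m and horizontal distance between weight and weight_holder below 0.014 m and z of weight in the frame of weight_holder below 0.007 m and horizontal distance between wood_stamp and stamp_holder below 0.014 m and z of wood_stamp in the frame of stamp_holder below 0.007 m and horizontal distance between pestle_mid and pestle_holder below 0.014 m and angle between the y axis of brass_pestle and the y axis of pestle_holder, either way round below 0.2 rad and z of pestle_mid in the frame of pestle_holder below 0.019 m and angle between the y axis of wood_stamp and the y axis of stamp_holder, either way round below 0.35 rad); the robot touches nothing.
It fails at once if the mortar is pushed more than 20 mm (distance of mortar_cup from where it was at the start of the episode above 0.02 m).
It fails at once if the porcelain jar is dropped (comes down to the table or a holder faster than 0.7 m/s) (height (world z) of jar below 0.04 m and linear speed of jar above 0.7 m/s).
It also fails if it takes over 112 s, if anything falls off the work surface, if the arm or the gripper's body presses on something with over 40 N, if the wrist force passes 120 N, or if a joint passes its speed limit or range.

## Working session

There is one attempt and no reset: what is moved stays moved. The work goes in short steps, Python scripts to look and compute and a tool call to move; the robot and the scene stay as the last step left them, time stands still between calls to the robot, and variables do not carry over. Pictures are saved under pics/ and viewed, at most 14 in all, crops included, and the job is handed in when it is done.

Besides the shell and the picture viewer there is one more tool, called after "Request:" in YAML: its name, and indented under it one key for each argument. send_rows: Moves the arm, as the interface text tells. Its arguments: {"type":"object","properties":{"plan":{"type":"array"},"squeeze":{"type":"number"}},"required":["plan"]}

```bash
mkdir -p pics; python3 - <<'E'
from workcell import get_obs, optics, job
import cv2
print(get_obs())
for n in ("scene","side","wrist"):
    im=optics.camera(n); cv2.imwrite(f"pics/{n}0.png",im[:,:,::-1]); print(n,optics.get_calibration(n))
E
```

```text
{'clock': 0.0, 'joint_pos': array([ 1.0793912 ,  0.33285824, -0.06474466,  1.46096084,  0.02157933,
        1.34985906, -0.08850661]), 'joint_velocities': array([-0.00057661, -0.00088332, -0.00066546, -0.00083456,  0.00110177,
       -0.00118896,  0.0002967 ]), 'tau': array([ 4.31301578e-04, -6.25424480e+01,  4.93629836e-02, -3.91606665e+01,
        1.60785456e-02,  9.80737328e-03, -2.10816819e-05]), 'position': array([ 0.28225672, -0.557244  ,  0.2475152 ]), 'ee_rot': array([ 9.72646949e-01,  2.32287386e-01, -1.75772904e-04, -6.72895480e-04]), 'ft_force': array([ 0.19729031,  0.37317486, -0.6389402 ]), 'torque': array([ 0.04676913, -0.02924188, -0.00196616]), 'grasp_force': 0.0, 'grip_width': 1.0006605496580925}
scene {'intrinsics': array([[414.80063156,   0.        , 279.35537613],
       [  0.        , 414.80063156, 208.72347531],
       [  0.        ,   0.        ,   1.        ]]), 'world_from_camera': array([[-0.84192495,  0.34306532, -0.41649558,  0.19315087],
       [-0.53931829, -0.51030751,  0.66986717,  0.61372237],
       [ 0.01726737,  0.78860157,  0.61466202,  0.61948785
[... 435 characters left out ...]
    [-5.11641280e-03,  9.13541377e-01,  4.06713627e-01,
         5.78360819e-01],
       [ 0.00000000e+00,  0.00000000e+00,  0.00000000e+00,
         1.00000000e+00]])}
wrist {'intrinsics': array([[325.1922621 ,   0.        , 280.52748032],
       [  0.        , 325.1922621 , 208.69167222],
       [  0.        ,   0.        ,   1.        ]]), 'T_tool_cam': array([[-4.14950443e-04,  9.56838039e-01,  2.90621393e-01,
         7.52855228e-02],
       [ 9.99999889e-01,  3.32533386e-04,  3.32975502e-04,
        -8.73231548e-04],
       [ 2.21962311e-04,  2.90621499e-01, -9.56838071e-01,
        -1.25106902e-01],
       [ 0.00000000e+00,  0.00000000e+00,  0.00000000e+00,
         1.00000000e+00]])}
```

View pics/scene0.png

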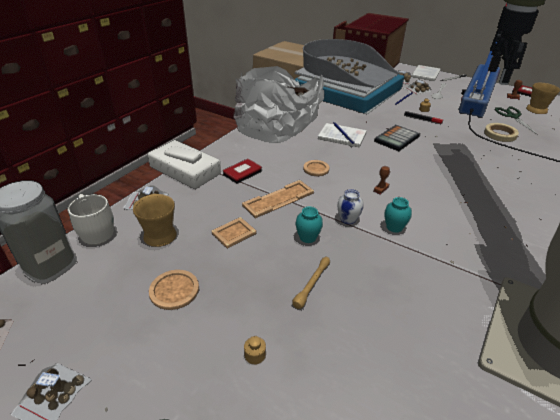

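View pics/side0.png

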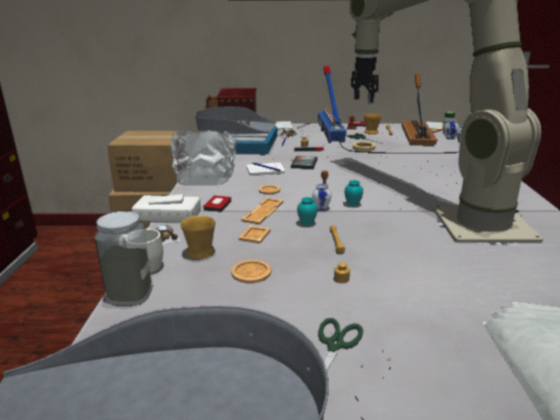

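Scene: the jar is blue-white at (350,207), with turquoise look-alikes at (309,225) and (398,215). The stamp is at (383,179), with another red one far off at (520,90). The weight is at (255,350), with a far look-alike at (425,104). The pestle is at (312,282). Holders are round (174,289), rectangular (234,233), trough (278,198) and small round (316,168); the mortar is at (156,220), with another at (543,97). I choose the near ones and check them in a crop.

```bash
python3 - <<'E'
import cv2
im=cv2.imread("pics/scene0.png"); c=im[150:370,140:430]
c=cv2.resize(c,None,fx=2.7,fy=2.7,interpolation=cv2.INTER_CUBIC)
for i in range(0,290,20):cv2.line(c,(int(i*2.7),0),(int(i*2.7),8 if i%100-60 else 20),(0,0,255),1)
for i in range(0,220,20):cv2.line(c,(0,int(i*2.7)),(8,int(i*2.7)),(0,0,255),1)
cv2.imwrite("pics/c1.png",c)
E
```

```text
(no output)
```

View pics/c1.png

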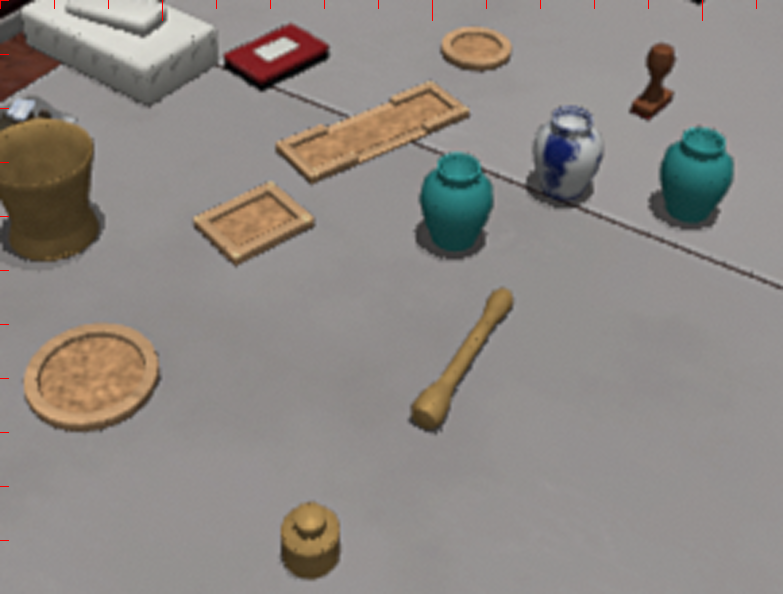

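```bash
cat > h.py <<'E'
import numpy as np, cv2
from scipy.spatial.transform import Rotation as R
from workcell import get_obs, optics
def scene_pt(n,u,v,z):
    c=optics.get_calibration(n);K=c["intrinsics"];T=c["world_from_camera"]
    d=np.array([(u-K[0,2])/K[0,0],-(v-K[1,2])/K[1,1],-1]);d=T[:3,:3]@d
    o=T[:3,3];return o+d*(z-o[2])/d[2]
def wpose(o):
    T=np.eye(4);T[:3,:3]=R.from_quat(o["ee_rot"]).as_matrix();T[:3,3]=o["position"]
    return T@optics.get_calibration("wrist")["T_tool_cam"]
def wrist_pt(T,u,v,z):
    K=optics.get_calibration("wrist")["intrinsics"]
    a=np.array([u-K[0,2],v-K[1,2]]);r=np.hypot(*a);th=r/K[0,0]
    d=np.array([np.sin(th)*a[0]/r,-np.sin(th)*a[1]/r,-np.cos(th)]);d=T[:3,:3]@d
    return T[:3,3]+d*(z-T[2,3])/d[2]
def wrist_px(T,P):
    K=optics.get_calibration("wrist")["intrinsics"]
    p=(np.asarray(P)-T[:3,3])@T[:3,:3];h=np.hypot(p[:,0],p[:,1]);th=np.arctan2(h,-p[:,2])*K[0,0]
    return np.c_[K[0,2]+th*p[:,0]/h,K[1,2]-th*p[:,1]/h]
def go(x,y,z,yaw):
    "remaining shift in tool axes (units) & yaw turn; yaw = heading of tool y axis, mod pi"
    o=get_obs();Rm=R.from_quat(o["ee_rot"]);d=np.array([x,y,z])-o["position"]
    Y=Rm.as_matrix()[:,1];cur=np.arctan2(Y[1],Y[0])
    dy=(yaw-cur+np.pi/2)%np.pi-np.pi/2
    return d,Rm.inv().apply(d)/0.2,cur,-dy/1.5
E
python3 - <<'E'
from h import *
P=lambda u,v,z:scene_pt("scene",u/2.7+140,v/2.7+150,z).round(4)
print("jarh",P(92,374,.008),P(25,372,.01),P(158,362,.01))
s=[P(*a,.01) for a in((195,222),(272,183),(313,217),(237,257))];print("sth",s,np.mean(s,0))
s=[P(*a,.01) for a in((277,148),(432,83),(468,110),(313,178))];print("peh",s,np.mean(s,0))
print("wh",P(476,47,.01))
print("weight",P(311,508,.042)); print("jar",P(572,118,.076)); print("stamp",P(661,50,.067))
print("pestle",P(503,296,.012),P(430,412,.012))
T=wpose(get_obs());print(T[:3,3])
E
```

```text
jarh [0.6408 0.2688 0.008 ] [0.6798 0.2945 0.01  ] [0.6081 0.2358 0.01  ]
sth [array([0.6841, 0.1041, 0.01  ]), array([0.6621, 0.0283, 0.01  ]), array([0.6072, 0.0451, 0.01  ]), array([0.6293, 0.1181, 0.01  ])] [0.645675 0.0739   0.01    ]
peh [array([ 0.6881, -0.0139,  0.01  ]), array([ 0.6256, -0.1812,  0.01  ]), array([ 0.5746, -0.1611,  0.01  ]), array([0.6368, 0.0031, 0.01  ])] [ 0.631275 -0.088275  0.01    ]
wh [ 0.6215 -0.2627  0.01  ]
weight [0.4334 0.2926 0.042 ]
jar [ 0.4558 -0.1157  0.076 ]
stamp [ 0.4371 -0.2726  0.067 ]
pestle [0.4321 0.0415 0.012 ] [0.422  0.1688 0.012 ]
[ 0.34909619 -0.52266647  0.37284963]
```

View pics/wrist0.png

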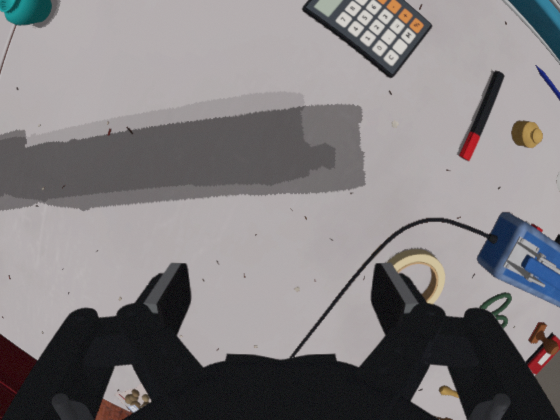

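Wrist: calculator, far look-alike weight (527,134), turquoise jar (25,10); none of it belongs to the job. Moving over the middle of the workspace.

Request:
send_rows:
  plan:
    - [[0,0,0,0.105,-0.09,-0.047,1],[0,0,0,0.105,-0.09,-0.047,1],[0,0,0,0.105,-0.09,-0.047,1],[0,0,0,0.105,-0.09,-0.047,1],[0,0,0,0.105,-0.09,-0.047,1],[0,0,0,0.105,-0.09,-0.047,1],[0,0,0,0.105,-0.09,-0.047,1],[0,0,0,0.105,-0.09,-0.047,1],[0,0,0,0.105,-0.09,-0.047,1],[0,0,0,0.105,-0.09,-0.047,1],[0,0,0,0.105,-0.09,-0.047,1],[0,0,0,0.105,-0.09,-0.047,1],[0,0,0,0.105,-0.09,-0.047,1],[0,0,0,0.105,-0.09,-0.047,1],[0,0,0,0.105,-0.09,-0.047,1],[0,0,0,0.105,-0.09,-0.047,1],[0,0,0,0,0,0,1],[0,0,0,0,0,0,1]]

```text
clock: 1.65
position: [0.4525, -0.1474, 0.3991]
ee_rot: [0.972, 0.234, 0.0, 0.0]
ft_force: [-0.6, -1.3, 0.7]
grip_width: 1.001
grasp_force: 0.0
```

```bash
python3 - <<'E'
from h import *
import pickle
o=get_obs();print(o["position"],o["joint_pos"],o["clock"])
im=optics.camera("wrist");pickle.dump(o,open("o1.pkl","wb"));cv2.imwrite("pics/w1.png",im[:,:,::-1])
cv2.imwrite("pics/w1b.png",cv2.resize(im[:,:,::-1],(800,600),interpolation=cv2.INTER_CUBIC))
E
```

```text
[ 0.45253437 -0.14744127  0.39905174] [ 0.65733955 -0.01632731 -0.42779948  1.54835583 -0.00658909  1.60734505
 -0.86944546] 1.65
```

View pics/w1b.png

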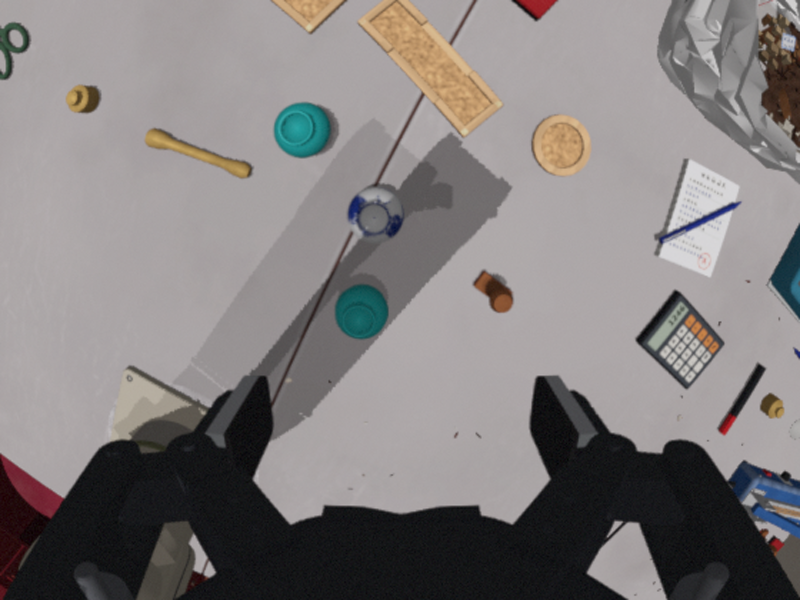

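Wrist view: jar mouth at (375,216), turquoise jars (301,129) and (362,315), stamp knob (502,301) with foot corner (483,275), pestle (151,137)–(249,172), weight (82,98), trough end corners (501,103) and (464,135), weight holder (562,145).

```bash
python3 - <<'E'
from h import *
import pickle
T=wpose(pickle.load(open("o1.pkl","rb")));k=.7
P=lambda u,v,z:wrist_pt(T,u*k,v*k,z).round(4)
for n,u,v,z in [("jar",375,216,.07),("T1",298,127,.07),("T2",364,318,.07),("stamptop",503,301,.069),("weight",79,98,.042),("pe head",151,137,.012),("pe foot",249,171,.01),("ph",501,103,.01),("ph",464,135,.01),("wh",562,145,.009),("st c",474,286,.012),("st c",487,272,.012)]:print(n,P(u,v,z))
E
```

```text
jar [ 0.46   -0.1144  0.07  ]
T1 [ 0.5061 -0.0069  0.07  ]
T2 [ 0.36   -0.1509  0.07  ]
stamptop [ 0.4419 -0.2717  0.069 ]
weight [0.4374 0.2816 0.042 ]
pe head [0.4245 0.1738 0.012 ]
pe foot [0.4362 0.0379 0.01  ]
ph [ 0.6301 -0.1798  0.01  ]
ph [ 0.5776 -0.1604  0.01  ]
wh [ 0.6247 -0.264   0.009 ]
st c [ 0.4322 -0.2517  0.012 ]
st c [ 0.4537 -0.257   0.012 ]
```

Request:
send_rows:
  plan:
    - [[0,0,0,0.025,-0.033,0.15,1],[0,0,0,0.025,-0.033,0.15,1],[0,0,0,0.025,-0.033,0.15,1],[0,0,0,0.023,-0.033,0.15,1],[0,0,0,0,0,0.15,1],[0,0,0,0,0,0.15,1],[0,0,0,0,0,0.15,1],[0,0,0,0,0,0.15,1],[0,0,0,0,0,0.15,1],[0,0,0,0,0,0.15,1],[0,0,0,0,0,0.15,1],[0,0,0,0,0,0.12,1],[0,0,0,0,0,0,1],[0,0,0,0,0,0,0.3],[0,0,0,0,0,0,0.3],[0,0,0,0,0,0,0.3],[0,0,0,0,0,0,0.3],[0,0,0,0,0,0,0.3],[0,0,0,0,0,0,0.3],[0,0,0,0,0,0,0.3]]
  squeeze: 40

```text
clock: 3.37
position: [0.4588, -0.1171, 0.0465]
ee_rot: [0.973, 0.232, 0.001, 0.001]
ft_force: [-0.5, -1.7, 8.9]
grip_width: 0.666
grasp_force: 43.2
```

Request:
send_rows:
  plan:
    - [[0,0,0,0,0,-0.1,0.3],[0,0,0,0,0,-0.18,0.3],[0,0,0,0,0,-0.19,0.3],[0,0,0,0,0,-0.19,0.3],[0,0,0,0,0,-0.18,0.3],[0,0,0,0.06,-0.06,-0.1,0.3],[0,0,0,0.12,-0.12,-0.06,0.3],[0,0,0,0.12,-0.12,0,0.3],[0,0,0,0.12,-0.12,0,0.3],[0,0,0,0.12,-0.12,0,0.3],[0,0,0,0.12,-0.12,0,0.3],[0,0,0,0.12,-0.12,0,0.3],[0,0,0,0.12,-0.12,0,0.3],[0,0,0,0.12,-0.12,0,0.3],[0,0,0,0.12,-0.12,0,0.3],[0,0,0,0.12,-0.12,0,0.3],[0,0,0,0.025,-0.05,0,0.3],[0,0,0,0,0,0,0.3],[0,0,0,0,0,0,0.3]]

```text
clock: 4.95
position: [0.5682, 0.2337, 0.245]
ee_rot: [0.972, 0.233, 0.0, 0.0]
ft_force: [-0.3, 0.1, -1.7]
grip_width: 0.672
grasp_force: 43.2
```

```bash
python3 - <<'E'
from h import *
import pickle
o=get_obs();print(o["position"],o["joint_pos"],o["clock"],o["grip_width"])
im=optics.camera("wrist");pickle.dump(o,open("o2.pkl","wb"))
cv2.imwrite("pics/w2b.png",cv2.resize(im[:,:,::-1],(800,600),interpolation=cv2.INTER_CUBIC))
E
```

```text
[0.56819165 0.2336624  0.2449808 ] [ 0.08034808  0.39606112 -0.71212197  1.46605432  0.26016644  1.37564174
 -1.74438278] 4.95 0.6718156251085421
```

View pics/w2b.png

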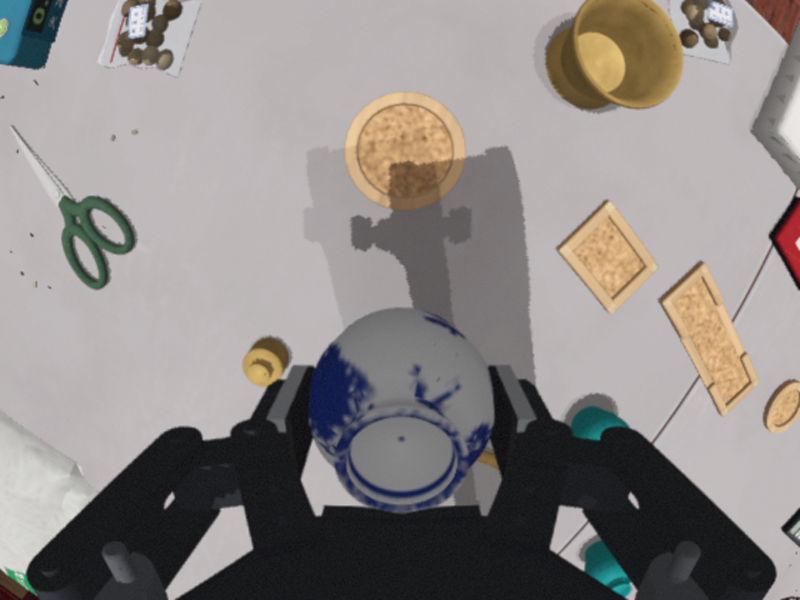

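Jar is held; jar holder outline 345–466 × 92–210 (centre 405,151), stamp holder corners (609,201),(656,266),(612,311),(559,248), trough corners (703,262),(757,382),(724,413),(661,300), mortar well away at (600,60), weight knob (262,368).

```bash
python3 - <<'E'
from h import *
import pickle
T=wpose(pickle.load(open("o2.pkl","rb")));k=.7
P=lambda u,v,z:wrist_pt(T,u*k,v*k,z)
j=np.mean([P(345,151,.01),P(466,151,.01),P(405,92,.01),P(405,210,.005)],0);print("jh",j,P(405,151,.008),np.linalg.norm(P(345,151,.01)-P(466,151,.01)))
s=np.array([P(*a,.01) for a in((609,201),(656,266),(612,311),(559,248))]);e=s[0]-s[1];print("sh",s.mean(0),s.round(3),np.degrees(np.arctan2(*(s[3]-s[2])[[1,0]])),np.degrees(np.arctan2(*e[[1,0]])))
s=np.array([P(*a,.01) for a in((703,262),(757,382),(724,413),(661,300))]);e=s[0]-s[1];print("ph",s.mean(0),s.round(3),np.degrees(np.arctan2(*(s[3]-s[2])[[1,0]])),np.degrees(np.arctan2(*e[[1,0]])))
print("wt",P(262,370,.042),"mortar",P(575,75,0))
print(go(j[0],j[1],.056,0))
E
```

```text
jh [0.64371471 0.2691367  0.00875   ] [0.64342925 0.26924138 0.008     ] 0.09276150487816785
sh [0.650286   0.07650668 0.01      ] [[0.69  0.104 0.01 ]
 [0.666 0.031 0.01 ]
 [0.611 0.048 0.01 ]
 [0.634 0.123 0.01 ]] 72.69678374266053 71.5746256375552
ph [ 0.63703093 -0.08568493  0.01      ] [[ 0.695 -0.014  0.01 ]
 [ 0.63  -0.178  0.01 ]
 [ 0.581 -0.158  0.01 ]
 [ 0.643  0.007  0.01 ]] 69.39482826663536 68.24828433638852
wt [0.44135728 0.29582698 0.042     ] mortar [0.7690366  0.17697885 0.        ]
(array([ 0.07516141,  0.03672677, -0.1890072 ]), array([0.4182326 , 0.00481176, 0.94504164]), np.float64(-1.1025124771360097), np.float64(-0.7350083180906731))
```

Request:
send_rows:
  plan:
    - [[0,0,0,0.084,0.001,0,0.3],[0,0,0,0.084,0.001,0.05,0.3],[0,0,0,0.084,0.001,0.12,0.3],[0,0,0,0.084,0.001,0.12,0.3],[0,0,0,0.082,0.001,0.12,0.3],[0,0,0,0,0,0.12,0.3],[0,0,0,0,0,0.12,0.3],[0,0,0,0,0,0.12,0.3],[0,0,0,0,0,0.08,0.3],[0,0,0,0,0,0.05,0.3],[0,0,0,0,0,0.03,0.3],[0,0,0,0,0,0.015,0.3],[0,0,0,0,0,0.01,0.3],[0,0,0,0,0,0.01,0.3],[0,0,0,0,0,0.005,0.3],[0,0,0,0,0,0,0.3]]

```text
clock: 6.33
position: [0.6437, 0.2704, 0.0512]
ee_rot: [0.973, 0.232, 0.0, 0.0]
ft_force: [1.2, 0.4, -1.0]
grip_width: 0.669
grasp_force: 43.2
```

```bash
python3 - <<'E'
from h import *
o=get_obs();print(o["position"],o["ft_force"],o["grip_width"])
E
```

```text
[0.64373978 0.27039744 0.05119795] [ 1.15839307  0.41835928 -0.97779799] 0.6687260202830477
```

Request:
send_rows:
  plan:
    - [[0,0,0,0,0,0.008,0.3],[0,0,0,0,0,0,0.5],[0,0,0,0,0,0,0.8],[0,0,0,0,0,0,1],[0,0,0,0,0,0,1],[0,0,0,0,0,0,1],[0,0,0,0,0,-0.05,1],[0,0,0,0,0,-0.15,1],[0,0,0,0,0,-0.18,1],[0,0,0,0,0,-0.18,1],[0,0,0,0,0,-0.18,1],[0,0,0,-0.08,-0.05,-0.06,1],[0,0,0,-0.146,-0.092,0,1],[0,0,0,-0.146,-0.092,0,1],[0,0,0,-0.146,-0.092,0,1],[0,0,0,-0.146,-0.092,0,1],[0,0,0,-0.146,-0.092,0,1],[0,0,0,-0.06,-0.043,0,1],[0,0,0,0,0,0,1],[0,0,0,0,0,0,1]]

```text
clock: 8.0
position: [0.4382, 0.2905, 0.2101]
ee_rot: [0.973, 0.233, 0.001, 0.0]
ft_force: [0.7, 0.1, -0.4]
grip_width: 1.002
grasp_force: 0.0
```

```bash
python3 - <<'E'
from h import *
import pickle
o=get_obs();print(o["position"],o["joint_pos"],o["clock"],o["grip_width"])
im=optics.camera("wrist");pickle.dump(o,open("o3.pkl","wb"))
cv2.imwrite("pics/w3b.png",cv2.resize(im[:,:,::-1],(800,600),interpolation=cv2.INTER_CUBIC))
E
```

```text
[0.43824098 0.29049607 0.21012245] [ 0.04019358  0.2229498  -0.80004333  1.74185478  0.17003583  1.24624608
 -1.9027852 ] 8.0 1.0021848278365093
```

View pics/w3b.png

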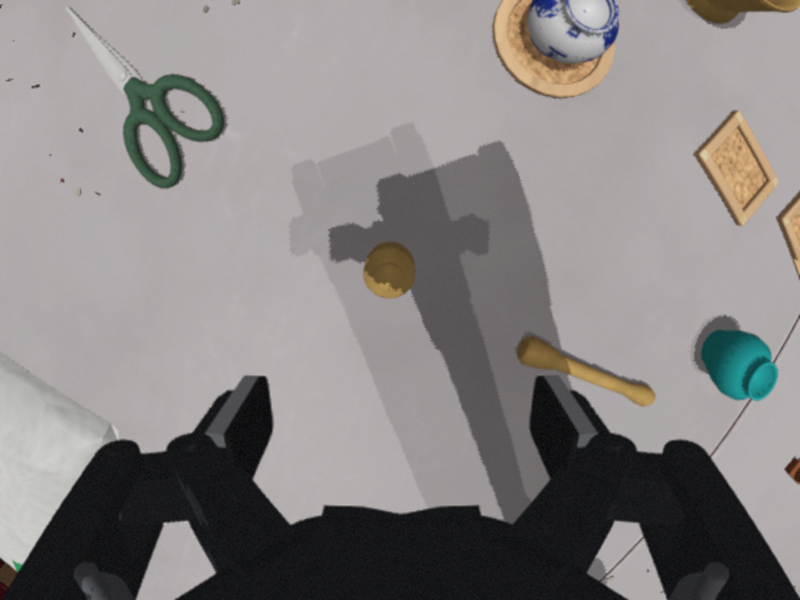

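Jar stands in its holder (570,25). Weight outline 363–415 × 242–298, knob about (391,266). Pestle runs (524,348)→(652,398).

```bash
python3 - <<'E'
from h import *
import pickle
T=wpose(pickle.load(open("o3.pkl","rb")));k=.7
P=lambda u,v,z:wrist_pt(T,u*k,v*k,z)
print("w",P(391,266,.042),P(389,270,.022))
# outline fit
a=np.linspace(0,6.28,60)
def out(x,y):
    q=np.vstack([np.c_[x+.018*np.cos(a),y+.018*np.sin(a),np.full(60,z)] for z in(0,.025)]);p=wrist_px(T,q)/k
    return np.r_[p.min(0),p.max(0)]
from scipy.optimize import least_squares
r=least_squares(lambda v:out(*v)-[363,242,415,298],[.44,.29]);print(r.x,r.fun)
h,f=P(521,348,.012),P(655,398,.01);print("pestle",h,f,np.linalg.norm(h-f),np.degrees(np.arctan2(*(h-f)[[1,0]])))
print(go(*r.x,.02,0))
E
```

```text
w [0.44239585 0.30051163 0.042     ] [0.43497897 0.29877708 0.022     ]
[0.43344876 0.29795779] [-0.13988058 -0.52015628  0.1382976   0.51449325]
pestle [0.42391891 0.17984084 0.012     ] [0.4368961 0.0351563 0.01     ] 0.14527912181325459 95.12531595411565
(array([-0.0056145 ,  0.00781311, -0.18984251]), array([-0.00869052, -0.04835036,  0.94916036]), np.float64(-1.102278763345992), np.float64(-0.7348525088973279))
```

Request:
send_rows:
  plan:
    - [[0,0,0,0,-0.018,0.08,1],[0,0,0,0,-0.018,0.15,1],[0,0,0,0,0,0.15,1],[0,0,0,0,0,0.15,1],[0,0,0,0,0,0.15,1],[0,0,0,0,0,0.12,1],[0,0,0,0,0,0.08,1],[0,0,0,0,0,0.04,1],[0,0,0,0,0,0.02,1],[0,0,0,0,0,0,0.6],[0,0,0,0,0,0,0.3],[0,0,0,0,0,0,0.15],[0,0,0,0,0,0,0.15],[0,0,0,0,0,0,0.15],[0,0,0,0,0,0,0.15],[0,0,0,0,0,0,0.15]]
  squeeze: 50

```text
clock: 9.38
position: [0.4358, 0.2971, 0.0223]
ee_rot: [0.973, 0.232, 0.001, -0.0]
ft_force: [-1.9, -1.6, 7.3]
grip_width: 0.393
grasp_force: 49.2
```

Request:
send_rows:
  plan:
    - [[0,0,0,0,0,-0.1,0.15],[0,0,0,0,0,-0.17,0.15],[0,0,0,0,0,-0.18,0.15],[0,0,0,0,0.08,-0.16,0.15],[0,0,0,-0.03,0.16,-0.1,0.15],[0,0,0,-0.03,0.18,-0.05,0.15],[0,0,0,-0.03,0.19,0,0.15],[0,0,0,-0.03,0.19,0,0.15],[0,0,0,-0.03,0.19,0,0.15],[0,0,0,-0.03,0.19,0,0.15],[0,0,0,-0.03,0.19,0,0.15],[0,0,0,-0.03,0.19,0,0.15],[0,0,0,-0.03,0.19,0,0.15],[0,0,0,-0.03,0.19,0,0.15],[0,0,0,-0.03,0.19,0,0.15],[0,0,0,-0.03,0.19,0,0.15],[0,0,0,-0.03,0.19,0,0.15],[0,0,0,-0.03,0.19,0,0.15],[0,0,0,-0.02,0.15,0,0.15],[0,0,0,0,0.08,0,0.15]]

```text
clock: 11.05
position: [0.6206, -0.2713, 0.1728]
ee_rot: [0.973, 0.23, -0.001, 0.001]
ft_force: [-0.3, -0.5, -2.7]
grip_width: 0.39
grasp_force: 51.0
```

```bash
python3 - <<'E'
from h import *
import pickle
im=optics.camera("wrist");o=get_obs();print(o["position"],o["joint_pos"],o["clock"],o["grip_width"])
pickle.dump(o,open("o4.pkl","wb"))
cv2.imwrite("pics/w4b.png",cv2.resize(im[:,:,::-1],(800,600),interpolation=cv2.INTER_CUBIC))
print(go(.625,-.264,.032,0))
E
```

```text
[ 0.62116252 -0.2727074   0.17252291] [ 0.65828665  0.53372697 -0.44774401  1.37990221  0.23461232  1.27965546
 -0.91044479] 11.1 0.3870885194195076
(array([ 0.00383748,  0.0087074 , -0.14052291]), array([ 0.03760672, -0.03184715,  0.70249723]), np.float64(-1.1082276264962574), np.float64(-0.7388184176641716))
```

View pics/w4b.png

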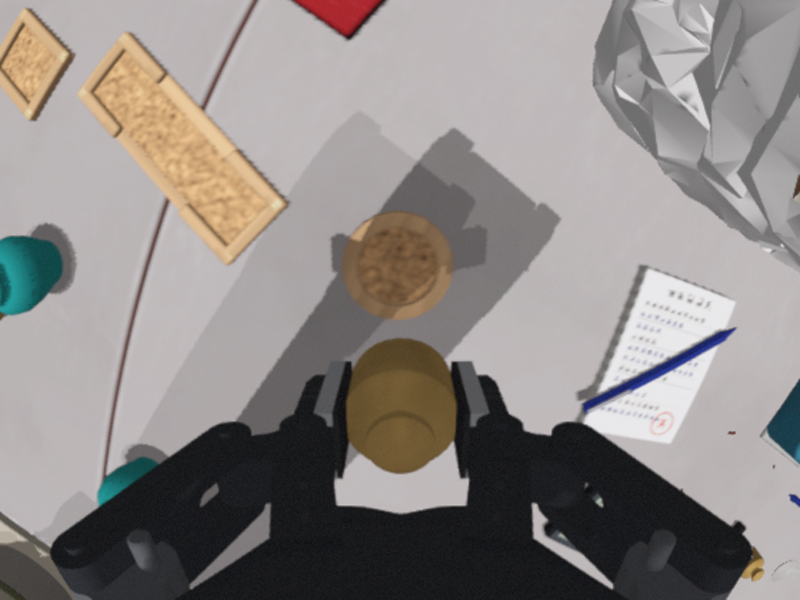

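Weight held; weight holder outline 342–453 × 210–319, trough corners (125,33),(80,92),(229,265),(287,205).

```bash
python3 - <<'E'
from h import *
import pickle
T=wpose(pickle.load(open("o4.pkl","rb")));k=.7
P=lambda u,v,z:wrist_pt(T,u*k,v*k,z)
j=np.mean([P(342,265,.01),P(453,265,.01),P(397,210,.01),P(397,319,.008)],0);print(j,P(342,265,.01)-P(453,265,.01))
s=np.array([P(*a,.01) for a in((125,33),(80,92),(229,265),(287,205))]);print("ph",s.mean(0),s.round(3),np.degrees(np.arctan2(*(s[0]-s[3])[[1,0]])),np.degrees(np.arctan2(*(s[1]-s[2])[[1,0]])))
print(go(j[0],j[1],.03,0))
E
```

```text
[ 0.62812326 -0.2660163   0.0095    ] [-0.03149671  0.06335076  0.        ]
ph [ 0.63862848 -0.09402593  0.01      ] [[ 0.696 -0.022  0.01 ]
 [ 0.646 -0.002  0.01 ]
 [ 0.58  -0.165  0.01 ]
 [ 0.633 -0.186  0.01 ]] 68.85676006983867 67.89129298700804
(array([ 0.00696074,  0.0066911 , -0.14252291]), array([ 0.0470974 , -0.01587704,  0.71251656]), np.float64(-1.1082276264962574), np.float64(-0.7388184176641716))
```

Request:
send_rows:
  plan:
    - [[0,0,0,0.022,-0.01,0.06,0.15],[0,0,0,0.022,-0.01,0.12,0.15],[0,0,0,0,0,0.13,0.15],[0,0,0,0,0,0.13,0.15],[0,0,0,0,0,0.12,0.15],[0,0,0,0,0,0.08,0.15],[0,0,0,0,0,0.05,0.15],[0,0,0,0,0,0.025,0.15],[0,0,0,0,0,0.015,0.15],[0,0,0,0,0,0.005,0.15],[0,0,0,0,0,0,0.15]]

```text
clock: 12.02
position: [0.628, -0.2581, 0.0271]
ee_rot: [0.973, 0.232, 0.001, 0.0]
ft_force: [-0.3, -0.7, -1.6]
grip_width: 0.39
grasp_force: 51.0
```

Request:
send_rows:
  plan:
    - [[0,0,0,-0.018,0.028,0,0.15],[0,0,0,0,0,0.006,0.15],[0,0,0,0,0,0,0.15],[0,0,0,0,0,0,0.5],[0,0,0,0,0,0,0.8],[0,0,0,0,0,0,0.8],[0,0,0,0,0,0,0.8],[0,0,0,0,0,-0.06,0.8],[0,0,0,0,0,-0.15,1],[0,0,0,0,0,-0.18,1],[0,0,0,0,0,-0.18,1],[0,0,0,0,0,-0.18,1],[0,0,0,-0.08,-0.04,-0.1,1],[0,0,0,-0.16,-0.07,0,1],[0,0,0,-0.16,-0.07,0,1],[0,0,0,-0.16,-0.07,0,1],[0,0,0,-0.15,-0.07,0,1],[0,0,0,-0.13,-0.07,0,1],[0,0,0,0,0,0,1],[0,0,0,0,0,0,1]]

```text
clock: 13.68
position: [0.4406, -0.2717, 0.1962]
ee_rot: [0.973, 0.231, 0.0, 0.001]
ft_force: [0.4, 0.8, -0.2]
grip_width: 0.999
grasp_force: 0.0
```

```bash
python3 - <<'E'
from h import *
import pickle
im=optics.camera("wrist");o=get_obs();print(o["position"],o["joint_pos"],o["clock"],o["grip_width"])
pickle.dump(o,open("o5.pkl","wb"))
cv2.imwrite("pics/w5b.png",cv2.resize(im[:,:,::-1],(800,600),interpolation=cv2.INTER_CUBIC))
E
```

```text
[ 0.4418306  -0.27130239  0.19610588] [ 0.89249801  0.16732848 -0.47047034  1.7910197   0.08179127  1.20035698
 -0.70420242] 13.7333 0.9992900193119235
```

View pics/w5b.png

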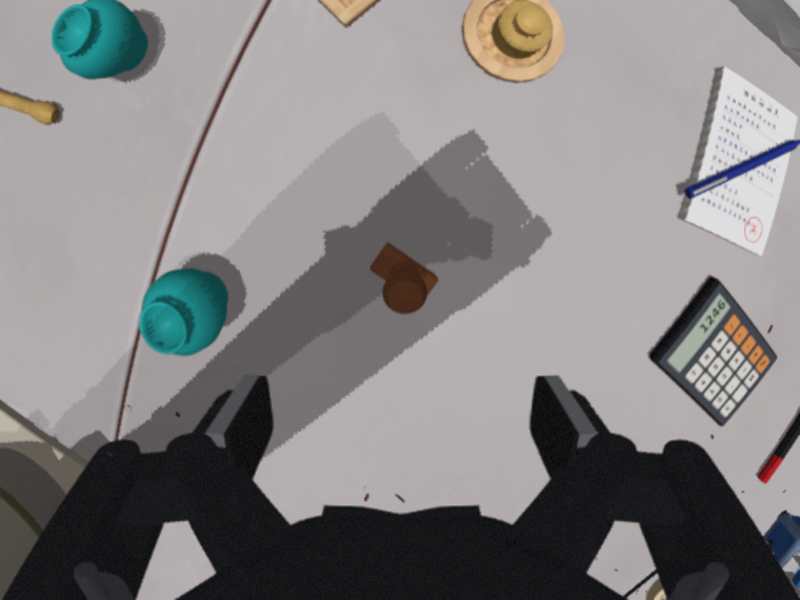

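Weight stands in its holder (525,30). Stamp: foot corners (388,243), (371,268), (438,277), knob top centre about (404,294).

```bash
python3 - <<'E'
from h import *
import pickle
T=wpose(pickle.load(open("o5.pkl","rb")));k=.7
P=lambda u,v,z:wrist_pt(T,u*k,v*k,z)
a,b,c=P(388,243,.012),P(371,268,.012),P(438,276,.012)
L=c-a;print(a,b,c,"len",np.linalg.norm(L),np.linalg.norm(a-b),"yawlong",np.degrees(np.arctan2(L[1],L[0])),"perp",np.degrees(np.arctan2(*(b-a)[[1,0]])),"centre",(b+c)/2,"knob",P(404,294,.069))
o=get_obs();Y=R.from_quat(o["ee_rot"]).as_matrix();print(np.degrees(np.arctan2(Y[1,1],Y[0,1])),go(*((b+c)/2)[:2],.056,0)[:2])
E
```

```text
[ 0.45584062 -0.2538796   0.012     ] [ 0.43508068 -0.25121113  0.012     ] [ 0.4507719  -0.29478598  0.012     ] len 0.0412192208240765 0.02093073165571727 yawlong -97.06352449359657 perp 172.67541577406675 centre [ 0.44292629 -0.27299856  0.012     ] knob [ 0.44341175 -0.27175404  0.069     ]
-63.16099644208762 (array([ 0.00109569, -0.00169617, -0.14010588]), array([5.87302673e-04, 8.70724068e-03, 7.00547787e-01]))
```

Request:
send_rows:
  plan:
    - [[0,0,0,0,0.008,0.08,1],[0,0,0,0,0,0.14,1],[0,0,0,0,0,0.14,1],[0,0,0,0,0,0.14,1],[0,0,0,0,0,0.12,1],[0,0,0,0,0,0.07,1],[0,0,0,0,0,0.03,1],[0,0,0,0,0,0,0.8],[0,0,0,0,0,0,0.5],[0,0,0,0,0,0,0.3],[0,0,0,0,0,0,0.1],[0,0,0,0,0,0,0.1],[0,0,0,0,0,0,0.1],[0,0,0,0,0,0,0.1],[0,0,0,0,0,0,0.1],[0,0,0,0,0,0,0.1]]
  squeeze: 30

```text
clock: 15.07
position: [0.443, -0.2729, 0.0521]
ee_rot: [0.973, 0.232, 0.001, 0.001]
ft_force: [-0.8, 0.9, 5.0]
grip_width: 0.278
grasp_force: 29.1
```

Request:
send_rows:
  plan:
    - [[0,0,0,0,0,-0.1,0.1],[0,0,0,0,0,-0.17,0.1],[0,0,0,0,0,-0.18,0.1],[0,0,0,0,0,-0.16,0.1],[0,0,0,0.08,-0.05,-0.1,0.1],[0,0,0,0.15,-0.1,-0.04,0.1],[0,0,0,0.16,-0.1,0,0.1],[0,0,0,0.16,-0.1,0,0.1],[0,0,0,0.16,-0.1,0,0.1],[0,0,0,0.16,-0.1,0,0.1],[0,0,0,0.16,-0.1,0,0.1],[0,0,0,0.16,-0.1,0,0.1],[0,0,0,0.16,-0.1,0,0.1],[0,0,0,0.16,-0.1,0,0.1],[0,0,0,0.16,-0.1,0,0.1],[0,0,0,0.12,-0.09,0,0.1],[0,0,0.064,0.082,-0.049,0,0.1],[0,0,0.064,0,0,0,0.1],[0,0,0,0,0,0,0.1],[0,0,0,0,0,0,0.1]]

```text
clock: 16.73
position: [0.6688, 0.1083, 0.201]
ee_rot: [0.99, 0.139, -0.0, 0.0]
ft_force: [-0.8, 0.2, -0.1]
grip_width: 0.281
grasp_force: 29.5
```

```bash
python3 - <<'E'
from h import *
import pickle
im=optics.camera("wrist");o=get_obs();print(o["position"],o["joint_pos"],o["clock"],o["grip_width"])
pickle.dump(o,open("o6.pkl","wb"))
cv2.imwrite("pics/w6b.png",cv2.resize(im[:,:,::-1],(800,600),interpolation=cv2.INTER_CUBIC))
print(go(.650,.0765,.060,0))
E
```

```text
[0.66882962 0.1077423  0.20107915] [ 0.18246214  0.54249649 -0.59900629  1.34209766  0.30402734  1.34800413
 -1.70752249] 16.7833 0.2786853912659048
(array([-0.01882962, -0.0312423 , -0.14107915]), array([-0.13350521,  0.12357423,  0.70551743]), np.float64(-1.2916699403463483), np.float64(-0.861113293564232))
```

View pics/w6b.png

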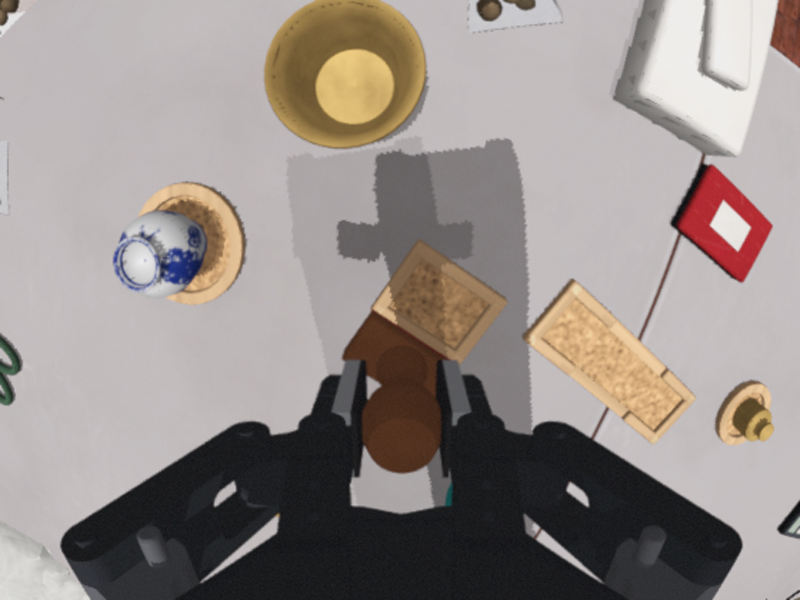

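Stamp held, I overshot; holder corners (420,240),(507,298),(460,361),(373,306), stamp edges parallel to it. Mortar (345,75) clear.

```bash
python3 - <<'E'
from h import *
import pickle
T=wpose(pickle.load(open("o6.pkl","rb")));k=.7
P=lambda u,v,z:wrist_pt(T,u*k,v*k,z)
s=np.array([P(*a,.01) for a in((420,240),(507,298),(460,361),(373,306))]);m=s.mean(0);print(m,s.round(3),np.degrees(np.arctan2(*(s[0]-s[1])[[1,0]])))
print(go(m[0],m[1],.06,0)[1])
s=np.array([P(*a,.01) for a in((574,280),(694,401),(655,442),(525,336))]);print("ph",s.mean(0),np.degrees(np.arctan2(*(s[0]-s[1])[[1,0]])))
E
```

```text
[0.65310088 0.0744425  0.01      ] [[0.692 0.102 0.01 ]
 [0.67  0.029 0.01 ]
 [0.613 0.047 0.01 ]
 [0.637 0.12  0.01 ]] 72.69246378914444
[-0.12143525  0.13773528  0.70552987]
ph [ 0.63737783 -0.08839208  0.01      ] 67.27855823417293
```

Request:
send_rows:
  plan:
    - [[0,0,0,-0.063,0.065,0,0.1],[0,0,0,-0.064,0.065,0.05,0.1],[0,0,0,0,0,0.12,0.1],[0,0,0,0,0,0.13,0.1],[0,0,0,0,0,0.13,0.1],[0,0,0,0,0,0.12,0.1],[0,0,0,0,0,0.08,0.1],[0,0,0,0,0,0.05,0.1],[0,0,0,0,0,0.02,0.1],[0,0,0,0,0,0.01,0.1],[0,0,0,0,0,0.005,0.1],[0,0,0,0,0,0,0.1],[0,0,0,0,0,0,0.1]]

```text
clock: 17.87
position: [0.6521, 0.0768, 0.059]
ee_rot: [0.99, 0.138, 0.001, 0.0]
ft_force: [-0.2, -0.3, -0.3]
grip_width: 0.276
grasp_force: 29.6
```

Request:
send_rows:
  plan:
    - [[0,0,0,0,0,0.018,0.1],[0,0,0,0,0,0,0.1],[0,0,0,0,0,0,0.4],[0,0,0,0,0,0,0.7],[0,0,0,0,0,0,0.7],[0,0,0,0,0,-0.05,0.7],[0,0,0,0,0,-0.15,0.8],[0,0,0,0,0,-0.18,1],[0,0,0,0,0,-0.18,1],[0,0,0,0,0,-0.18,1],[0,0,0,-0.1,-0.05,-0.05,1],[0,0,0,-0.15,-0.07,0,1],[0,0,0,-0.15,-0.07,0,1],[0,0,0,-0.15,-0.07,0,1],[0,0,0,-0.15,-0.07,0,1],[0,0,0,-0.15,-0.07,0,1],[0,0,0,-0.12,-0.05,0,1],[0,0,0,-0.05,-0.02,0,1],[0,0,-0.07,0,0,0,1],[0,0,-0.08,0,0,0,1]]

```text
clock: 19.53
position: [0.429, 0.1116, 0.2132]
ee_rot: [0.968, 0.251, 0.001, 0.001]
ft_force: [-0.1, -0.2, 0.2]
grip_width: 0.994
grasp_force: 0.0
```

Request:
send_rows:
  plan:
    - [[0,0,-0.08,0,0,0,1],[0,0,-0.08,0,0,0,1],[0,0,-0.08,0,0,0,1],[0,0,-0.08,0,0,0,1],[0,0,-0.08,0,0,0,1],[0,0,-0.08,0,0,0,1],[0,0,-0.08,0,0,0,1],[0,0,-0.08,0,0,0,1],[0,0,-0.08,0,0,0,1],[0,0,-0.05,0,0,0,1],[0,0,0,0,0,0,1],[0,0,0,0,0,0,1],[0,0,0,0,0,0,1]]

```text
clock: 20.62
position: [0.4296, 0.1115, 0.2126]
ee_rot: [0.677, 0.736, 0.0, 0.0]
ft_force: [-0.2, -0.1, 0.1]
grip_width: 1.003
grasp_force: 0.0
```

```bash
python3 - <<'E'
from h import *
import pickle
im=optics.camera("wrist");o=get_obs();print(o["position"],o["joint_pos"],o["clock"],o["grip_width"])
pickle.dump(o,open("o7.pkl","wb"))
cv2.imwrite("pics/w7b.png",cv2.resize(im[:,:,::-1],(800,600),interpolation=cv2.INTER_CUBIC))
E
```

```text
[0.42960177 0.11148234 0.21251282] [ 0.36366124 -0.01171293 -0.70428468  1.9303619  -0.00778548  1.2199159
 -0.25409335] 20.6667 0.9958064588400821
```

View pics/w7b.png

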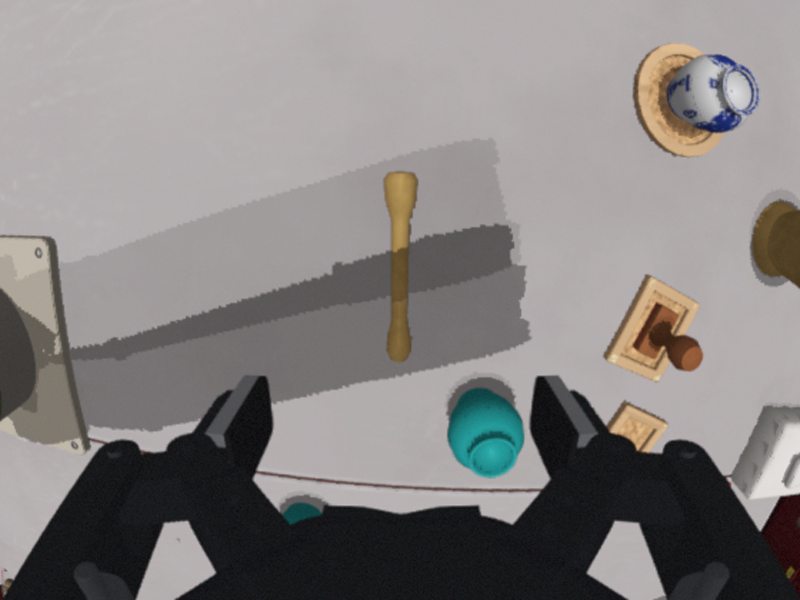

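Stamp stands in its holder square (650,325). Pestle runs (401,172) to (399,361), aligned across the jaws.

```bash
python3 - <<'E'
from h import *
import pickle
T=wpose(pickle.load(open("o7.pkl","rb")));k=.7
P=lambda u,v,z:wrist_pt(T,u*k,v*k,z)
h,f=P(401,172,.012),P(399,361,.011);d=(h-f)/np.linalg.norm(h-f);m=(h+f)/2;g=m+.005*d
print(h,f,np.linalg.norm(h-f),m,g,np.degrees(np.arctan2(d[1],d[0])))
print(go(g[0],g[1],.014,0)[1:3])
E
```

```text
[0.4249492  0.17906901 0.012     ] [0.43528557 0.03715421 0.011     ] 0.14229424564351725 [0.43011738 0.10811161 0.0115    ] [0.42975418 0.11309828 0.01153514] 94.16578348843736
(array([0.00818613, 0.00112618, 0.99256288]), np.float64(0.08382203922323674))
```

Request:
send_rows:
  plan:
    - [[0,0,0,0.008,0.001,0.08,1],[0,0,0,0,0,0.15,1],[0,0,0,0,0,0.15,1],[0,0,0,0,0,0.15,1],[0,0,0,0,0,0.15,1],[0,0,0,0,0,0.13,1],[0,0,0,0,0,0.08,1],[0,0,0,0,0,0.05,0.8],[0,0,0,0,0,0.02,0.6],[0,0,0,0,0,0,0.4],[0,0,0,0,0,0,0.2],[0,0,0,0,0,0,0.1],[0,0,0,0,0,0,0],[0,0,0,0,0,0,0],[0,0,0,0,0,0,0],[0,0,0,0,0,0,0],[0,0,0,0,0,0,0]]
  squeeze: 60

```text
clock: 22.08
position: [0.4303, 0.1131, 0.0212]
ee_rot: [0.676, 0.737, 0.0, 0.001]
ft_force: [-2.4, -0.6, 7.0]
grip_width: 0.118
grasp_force: 58.7
```

Request:
send_rows:
  plan:
    - [[0,0,0,0,0,-0.1,0],[0,0,0,0,0,-0.17,0],[0,0,0,0,0,-0.18,0],[0,0,0,0,0,-0.18,0],[0,0,0,0,0,-0.12,0],[0,0,0,-0.08,0.07,0,0],[0,0,0,-0.14,0.125,0,0],[0,0,0,-0.14,0.125,0,0],[0,0,0,-0.14,0.125,0,0],[0,0,0,-0.14,0.125,0,0],[0,0,0,-0.14,0.125,0,0],[0,0,0,-0.14,0.125,0,0],[0,0,0,-0.11,0.1,0,0],[0,0,0,-0.04,0.035,0,0],[0,0,0.075,0,0,0,0],[0,0,0.075,0,0,0,0],[0,0,0.075,0,0,0,0],[0,0,0.076,0,0,0,0],[0,0,0,0,0,0,0],[0,0,0,0,0,0,0]]

```text
clock: 23.75
position: [0.6381, -0.0835, 0.1703]
ee_rot: [0.823, 0.568, -0.0, -0.0]
ft_force: [-0.2, -0.5, -3.1]
grip_width: 0.117
grasp_force: 59.9
```

Request:
send_rows:
  plan:
    - [[0,0,0,0,0,0,0],[0,0,0,0,0,0,0]]

```text
clock: 23.92
position: [0.6382, -0.0837, 0.1703]
ee_rot: [0.823, 0.568, -0.0, -0.0]
ft_force: [-0.4, -0.3, -2.5]
grip_width: 0.12
grasp_force: 59.9
```

```bash
python3 - <<'E'
from h import *
import pickle
im=optics.camera("wrist");o=get_obs();print(o["position"],o["joint_pos"],o["clock"],o["grip_width"])
pickle.dump(o,open("o8.pkl","wb"))
cv2.imwrite("pics/w8b.png",cv2.resize(im[:,:,::-1],(800,600),interpolation=cv2.INTER_CUBIC))
g=go(.639,-.084,.030,0);print(g[1],np.degrees(g[2]))
E
```

```text
[ 0.63825197 -0.08372739  0.17028532] [ 0.40622412  0.46401163 -0.46377463  1.48587166  0.21307882  1.24200794
 -0.4475434 ] 23.9667 0.1209092802838006
[4.05746889e-05 4.04744472e-03 7.01426226e-01] -20.82223461095987
```

View pics/w8b.png

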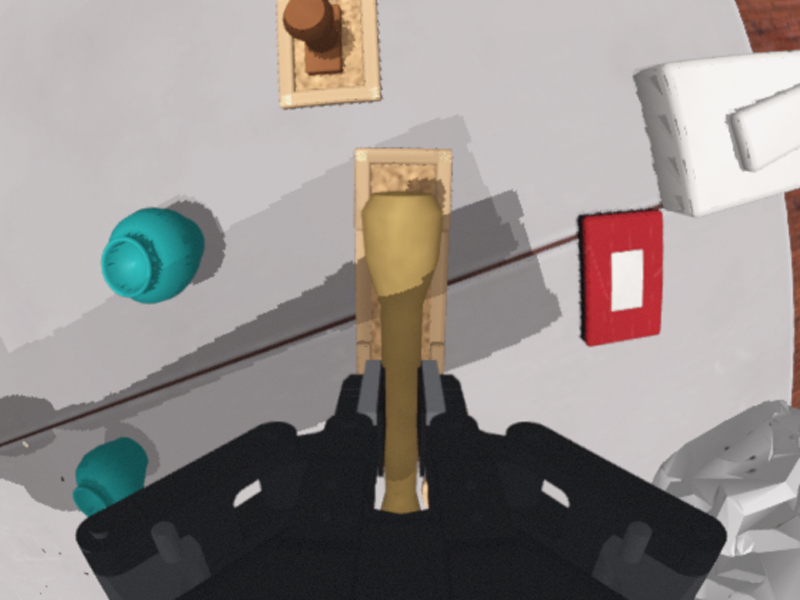

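Pestle held level above the trough and aligned; trough far-end corners (356,150),(452,150).

```bash
python3 - <<'E'
from h import *
import pickle
o=pickle.load(open("o8.pkl","rb"));T=wpose(o);k=.7
P=lambda u,v,z:wrist_pt(T,u*k,v*k,z)
a,b=P(356,150,.01),P(452,150,.01);X=R.from_quat(o["ee_rot"]).as_matrix()[:,0]
c=(a+b)/2-.0895*X;print(np.linalg.norm(a-b),c,np.degrees(np.arctan2(*(a-b)[[1,0]])))
t=c+.005*X;g=go(t[0],t[1],.030,0);print(g[1])
E
```

```text
0.05819893324907143 [ 0.63781823 -0.09076256  0.0099981 ] 159.23938119821372
[-0.00866427  0.01054395  0.70142542]
```

Request:
send_rows:
  plan:
    - [[0,0,0,-0.004,0.008,0.06,0],[0,0,0,0,0,0.12,0],[0,0,0,0,0,0.13,0],[0,0,0,0,0,0.13,0],[0,0,0,0,0,0.12,0],[0,0,0,0,0,0.08,0],[0,0,0,0,0,0.04,0],[0,0,0,0,0,0.02,0],[0,0,0,0,0,0.01,0],[0,0,0,0,0,0.01,0],[0,0,0,0,0,0,0],[0,0,0,0,0,0,0]]

```text
clock: 24.97
position: [0.6402, -0.0852, 0.0273]
ee_rot: [0.824, 0.567, 0.001, 0.001]
ft_force: [-0.4, 0.2, -3.3]
grip_width: 0.116
grasp_force: 59.9
```

Request:
send_rows:
  plan:
    - [[0,0,0,0,0,0.01,0],[0,0,0,0,0,0,0],[0,0,0,0,0,0,0.15],[0,0,0,0,0,0,0.3],[0,0,0,0,0,0,0.5],[0,0,0,0,0,0,0.5],[0,0,0,0,0,-0.03,0.5],[0,0,0,0,0,-0.1,0.5],[0,0,0,0,0,-0.17,0.5],[0,0,0,0,0,-0.18,0.5],[0,0,0,0,0,-0.18,0.5],[0,0,0,0,0,-0.18,0.5],[0,0,0,0,0,-0.18,0.5],[0,0,0,-0.15,0,-0.1,0.5],[0,0,0,-0.18,0,0,0.5],[0,0,0,-0.18,0,0,0.5],[0,0,0,-0.15,0,0,0.5],[0,0,0,0,0,0,0.5],[0,0,0,0,0,0,0.5],[0,0,0,0,0,0,0.5]]

```text
clock: 26.63
position: [0.5926, -0.2076, 0.2487]
ee_rot: [0.824, 0.567, 0.0, -0.0]
ft_force: [0.2, 1.3, 0.1]
grip_width: 0.501
grasp_force: 0.0
```

```bash
python3 - <<'E'
from h import *
import pickle
o=get_obs();im=optics.camera("wrist");print(o["position"],o["clock"])
pickle.dump(o,open("o9.pkl","wb"))
cv2.imwrite("pics/w9b.png",cv2.resize(im[:,:,::-1],(800,600),interpolation=cv2.INTER_CUBIC))
im=optics.camera("scene")[:,:,::-1][150:330,130:370]
cv2.imwrite("pics/s9.png",cv2.resize(im,(800,600),interpolation=cv2.INTER_CUBIC))
E
```

```text
[ 0.59255676 -0.20760189  0.24869301] 26.6333
```

View pics/w9b.png

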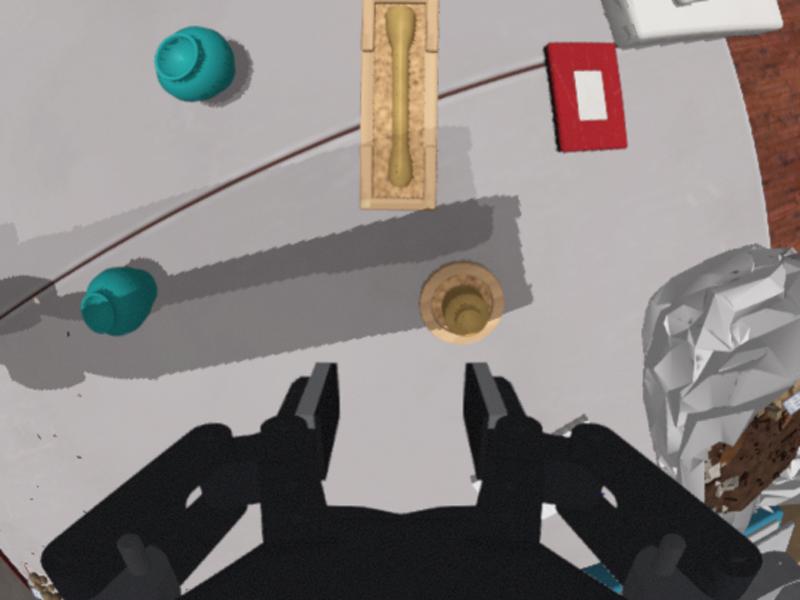

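View pics/s9.png

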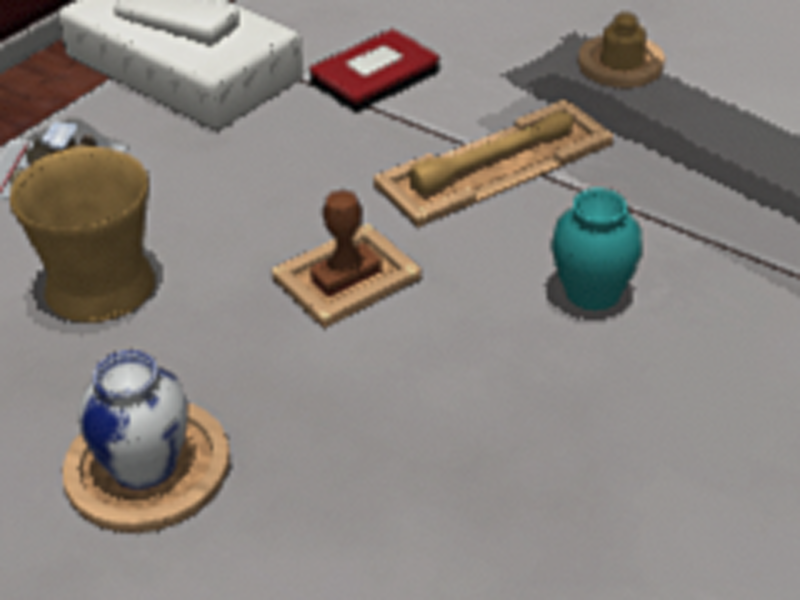

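All four sit in their holders: scene crop shows the jar (135,430), stamp (345,250), weight (625,45) and pestle (415,175)–(575,125). One numeric check of pestle and weight centring, then I hand in.

```bash
python3 - <<'E'
from h import *
import pickle
from workcell import job
T=wpose(pickle.load(open("o9.pkl","rb")));k=.7
P=lambda u,v,z:wrist_pt(T,u*k,v*k,z)
f=P(400,187,.015);h=P(401,5,.016);e=(P(361,209,.01)+P(437,209,.01))/2
gap=np.linalg.norm((f-e)[:2])
w=np.linalg.norm((P(469,316,.046)-P(462,302,.008))[:2])
print("foot-to-outer-end",gap,"(centred 0.018)","len",np.linalg.norm(h-f),"weight off",w)
if .009<gap<.028 and w<.014: print(job.hand_in())
E
```

```text
foot-to-outer-end 0.017477845200366725 (centred 0.018) len 0.1450452738566996 weight off 0.0009565004456484691
the job is handed in; nothing more can be done
None
```

The job is handed in at about 27 s of the 112 s. In the last pictures the jar, weight, stamp and pestle all stood in their own holders and the mortar looked unmoved; no verdict came back.

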